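# Top up the slide scanner's stack magazine

### The job

One mounted slide of 50 mm is still lying on the light panel. Put it into the scanner's stack magazine on top of the three slides already loaded, its picture window lying the same way as theirs, and press it down against the spring until both side catches snap shut over it. Then let go, and do not disturb the loupe, the film can or the large mount.

Things in the scene. Friction and masses are not known exactly. Their poses are not given: they have to be found in the camera images.
- slide: The loose glass-covered slide: a grey plate 50 x 50 x 4 mm, 20 g, flat on the light panel (its upper face 14 mm above the table), free for 25 mm all round. Brown picture window 36 x 24 mm; x axis along the window's 36 mm side, z up. Origin: centre of the underside.
- large_mount: Bystander: a mount of the same look but 70 x 70 x 4 mm with a square window, flat on the light panel. Leave it alone. Origin: centre of the underside.
- light_panel: Flat light panel 240 (x) x 210 (y) mm, 10 mm thick, fixed to the table, top face at z = 0.010. White face, aluminium frame. Origin: centre of the underside.
- magazine: Stack magazine, fixed: grey base plate 130 (x) x 110 (y) x 12 mm, four aluminium corner angles round a well of 53 x 53 mm on the origin's vertical axis. The +x and -x sides are open 39 mm wide down to the base plate, free outside, so fingers can hold a slide by its edges. The loaded slides' 36 mm window sides lie along x (either way round). Origin: centre of the plate's underside, z up.
- magazine_mouth (a point): Centre of the magazine's flared mouth, 106 mm above the table. The mouth is 65 x 65 mm here; its corner walls slope inward (30 degrees from vertical) down to 96 mm above the table, and are straight and 53 mm apart below that.
- magazine_seat (a point): Where the centre of the underside of the top slide lies when caught: on the well's axis, 80 mm above the table; the slide's upper face is then against the catches' undersides, 84 mm above the table. To get it caught its underside must first be pushed down to about 78.5 mm, 1.5 mm below this point; it springs back up to it. The push takes about 6 to 10 N.
- catch_left (a joint): Sprung steel catch, 20 mm wide, on the magazine's +y side, hinged 34 mm above the table: 0 rad closed, up to 0.25 outward. Its nose stands 4.5 mm into the well: flat below (84 mm above the table), vertical to 86 mm, then a steep ramp back to the wall at 95 mm. A slide laid in the mouth rests on both ramps, underside about 91 mm up; pushed down, it spreads the catches itself.
- catch_right (a joint): The same catch on the magazine's -y side.
- follower (a joint): Height of the spring follower (black plate under the loaded slides), in m: 0 with the three slides loaded as at the start, positive downward, about +0.004 with a fourth slide caught; it can go down to +0.030. Spring: about 4.5 N at 0, rising by 0.15 N per mm.
- loaded_2: The uppermost of the three slides already in the magazine (same size as the loose one), held down by the catches; underside 80 mm above the table at the start, 76 mm when one more is on top of it. Origin: centre of the underside.
- loupe: Bystander: a black and clear loupe, 45 mm across, 52 mm tall, upright on the light panel. Origin: centre of the underside.
- film_can: Bystander: a black film can with a grey lid, 34 mm across, 52 mm tall, upright on the table. Origin: centre of the underside.
Mind the look-alikes: they are no part of the job. What is shaped like the slide but blue, purple or yellow is not meant.

How it is judged (in metres and radians):
At the end, for the whole second after the job is handed in: The slide is in the well (4 mm), level (0.06 rad), its underside within -2/+1.5 mm of the seat point, long window side within 0.15 rad of the magazine's x; both catches closed (0.03 rad), follower at least 2.5 mm down, the former top slide under it; at rest (horizontal distance between each of slide, loaded_2 and magazine_seat below 0.004 m and z of slide in the frame of magazine_seat between -0.002 and 0.0015 m and angle between slide's own z axis and vertical below 0.06 rad and angle between the x axis of slide and the x axis of magazine, either way round below 0.15 rad and value of joint each of catch_left, catch_right below 0.03 rad and value of joint follower above 0.0025 m and z of loaded_2 in the frame of magazine_seat below -0.0025 m and linear speed of slide below 0.01 m/s); the robot touches nothing.
It fails at once if the loupe was moved by more than 20 mm (distance of loupe from where it was at the start of the episode above 0.02 m).
It fails at once if the film can was moved by more than 20 mm (distance of film_can from where it was at the start of the episode above 0.02 m).
It fails at once if the large mount was moved by more than 20 mm (distance of large_mount from where it was at the start of the episode above 0.02 m).
It fails at once if a loaded slide came out of the magazine (z of loaded_2 in the frame of magazine_seat above 0.008 m).
It also fails if it takes over 35 s, if anything falls off the work surface, if the arm or the gripper's body presses on something with over 40 N, if the wrist force passes 120 N, or if a joint passes its speed limit or range.

### The arm

A 7-joint arm with a two-finger parallel gripper is mounted at the origin on the work surface. World frame = base frame: x ahead of the robot, y to its left, z up, the work surface at z = 0. Lengths are in m, angles in degrees, forces in N, time in s.
With the tool pointing down it reaches from about 0.4 to 0.85 m from the base axis. Payload 4.5 kg.
Tool frame: the origin (TCP) lies at the very end of the fingers, on their centre line; the grasp point (between the pads) lies 19 mm behind it (r.grasp_offset is the z of the grasp point in the tool frame, in m); z points along the fingers, y is the direction in which the jaws open and shut (so a half turn about z gives the same grasp; the last joint's range is limited). The gripper opens to 88 mm and grips with 3 to 60 N. Pads are 18 mm wide; open, the fingers measure 123 mm over their backs; the gripper's body (75 mm by 187 mm) begins 45 mm behind the grasp point.
Start: joints at [75.447, 39.483, -11.15, 89.685, 9.013, 51.709, -12.324], TCP at [0.177, -0.599, 0.239] pointing down, gripper open.
Joint ranges: [-172.22, 172.22], [-26.19, 119.32], [-84.43, 86.54], [7.71, 146.69], [-57.33, 237.33], [2.42, 119.75], [-152.13, 152.13]. Speed limits (degrees/s): [147.25, 147.25, 180, 180, 180, 180, 180].

### API

Orientations are given as a 3x3 rotation matrix whose columns are the frame's x, y, z axes.
In Python, from cell import telemetry, eyes, r gives the robot as it stands.
- The arm moves only by the tool jog_arm, never from a script. Its argument "moves" is one flat list of numbers, 7 for each row, row after row: the finger opening in mm, from 0 to 88.1, then the shift along the tool's x, y, z in units of 25 mm (1.0 is 25 mm), then the turn, a rotation vector about the tool's x, y, z in rad. A call has 1 to 20 rows; each row shifts and turns the commanded pose from where the row before left it, along the tool's axes as they then stand; what a row does not reach is not made up. A row lasts 1/12 s, in which the tool goes at most 41.7 mm and 7.16 degrees, less where a joint would pass 70% of its speed; a pose out of reach is approached as far as the arm can. A call is refused whole if a number of a shift passes 1 or a number of a turn 0.125, either way. A call with a gripper value outside its range is refused whole. The fingers move at their own pace and stop on an object; "newtons" is the grip in N (left out, the last holds). Time passes only in rows, so rows that do not move let the fingers close. It gives the time, the measured TCP pose, the force and the opening at its end, in the units of the state.
- telemetry.get_obs(): the state, without advancing time (a new reading comes with each control period).
- eyes.get_image(name): name is "scene" or "top" or "wrist"; returns the picture (480x640x3 uint8, red, green, blue); there is no depth.
- eyes.calibration(name): a dict with "camera_matrix" (3x3 intrinsics, pixels), "dist" ([k1, k2, p1, p2, k3] as OpenCV has them; the pictures are not rectified), "pose" (4x4, takes a point from camera to world coordinates). Camera axes: x right, y down, z forward; pixel columns grow to the right and rows downward; lengths in m; the calibration is good to about 2 mm. A picture is of the moment at which its call begins: read the wrist's pose just before it. calibration takes no time and is no camera call; for the wrist camera it gives the pose at the moment of the call.
- r.sign_off(): hands the job in, once; it reports no verdict.
The state is a dict: "time_s": time; "q": joint angles; "qd": joint speeds; "effort": joint torques, N m; "tcp_pos": TCP position; "ee_rot": TCP orientation; "wrist_force": force on the tool from outside, world axes, zero at the start; "ft_torque": the same for the moment, N m; "grip_width": opening from 0.0 (shut) to 1.0 (fully open).
Only numpy, scipy, OpenCV 4.12 (cv2) and the standard library are available. Lean on these libraries where they do the work, as an engineer would, in place of code of your own. Each camera call takes 0.05 s, during which the arm holds its last target.

## Working session

There is one attempt and no reset: what is moved stays moved. The work goes in short steps, Python scripts to look and compute and a tool call to move; the robot and the scene stay as the last step left them, time stands still between calls to the robot, and variables do not carry over. Pictures are saved under pics/ and viewed, and the job is handed in when it is done.

Besides the shell and the picture viewer there is one more tool, called after "Emit:" as name(argument=value, ...) on one line, values as JSON. jog_arm: Moves the arm, as the interface text tells. Its arguments: {"type":"object","properties":{"moves":{"type":"array"},"newtons":{"type":"number"}},"required":["moves"]}

```bash
mkdir -p pics; ls
python3 - <<'E'
from cell import telemetry, eyes, r
import cv2,numpy as np
for n in ["scene","top","wrist"]:
    im=eyes.get_image(n); cv2.imwrite(f"pics/{n}0.png",im[:,:,::-1])
    c=eyes.calibration(n); print(n,np.round(c["camera_matrix"],1).tolist(),c["dist"],np.round(c["pose"],4).tolist())
o=telemetry.get_obs();print(o); print(r.grasp_offset)
E
```

```text
pics
scene [[456.2, 0.0, 319.4], [0.0, 456.2, 235.6], [0.0, 0.0, 1.0]] [-0.05651904  0.          0.          0.          0.        ] [[0.3249, 0.6825, -0.6547, 1.1211], [0.9456, -0.2209, 0.2389, -0.1168], [0.0184, -0.6967, -0.7171, 0.7328], [0.0, 0.0, 0.0, 1.0]]
top [[537.6, 0.0, 313.9], [0.0, 537.6, 235.7], [0.0, 0.0, 1.0]] [-0.05041319  0.          0.          0.          0.        ] [[-0.0293, -0.9833, 0.1794, 0.3617], [-0.9995, 0.0271, -0.0143, 0.0767], [0.0092, -0.1797, -0.9837, 1.064], [0.0, 0.0, 0.0, 1.0]]
wrist [[412.8, 0.0, 317.2], [0.0, 412.8, 240.3], [0.0, 0.0, 1.0]] [-0.05873669  0.          0.          0.          0.        ] [[0.2836, -0.9122, -0.2956, 0.254], [-0.9589, -0.2702, -0.0863, -0.5765], [-0.0011, 0.308, -0.9514, 0.3835], [0.0, 0.0, 0.0, 1.0]]
{'time_s': 0.15, 'q': array([ 75.44706088,  39.5220564 , -11.1458391 ,  89.72963329,
         9.01313792,  51.70977255, -12.32424676]), 'qd': array([-0.06121493, -0.13574177, -0.01225168, -0.03057679,  0.0442837 ,
        0.06899469, -0.00969633]), 'effort': array([-9.87769090e-04, -5.27856660e+01, -1.26822073e+00, -1.53587008e+01,
       -5.24132070e-02,  3.84525920e-03,  1.14412917e-04]), 'tcp_pos': array([ 0.177232  , -0.59885251,  0.23810255]), 'ee_rot': array([[ 9.58851105e-01,  2.83908988e-01, -4.95831298e-04],
       [ 2.83909401e-01, -9.58850231e-01,  1.29862272e-03],
       [-1.06737292e-04, -1.38595700e-03, -9.99999034e-01]]), 'wrist_force': array([ 0.37232223, -0.3055372 , -0.01303587]), 'ft_torque': array([ 0.01290951, -0.0168718 , -0.01883053]), 'grip_width': 0.999068509313739}
-0.0187
```

View pics/top0.png

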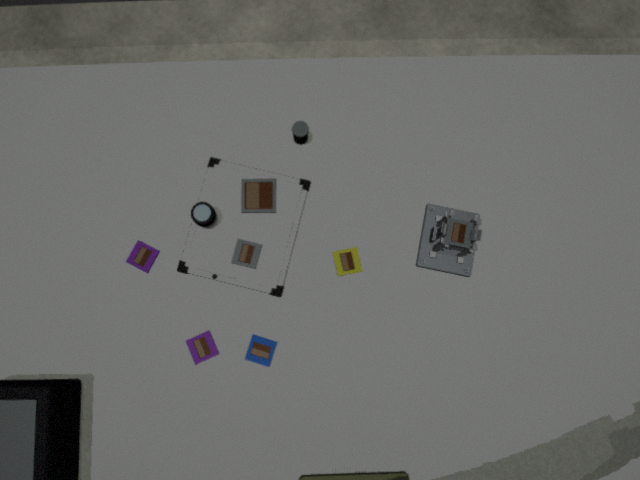

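View pics/scene0.png

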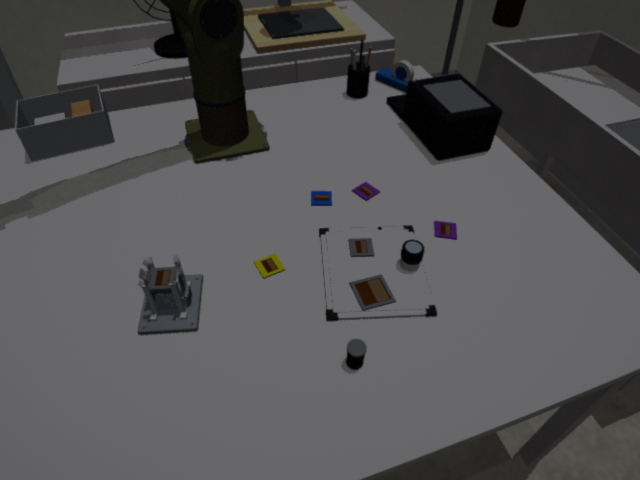

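View pics/wrist0.png

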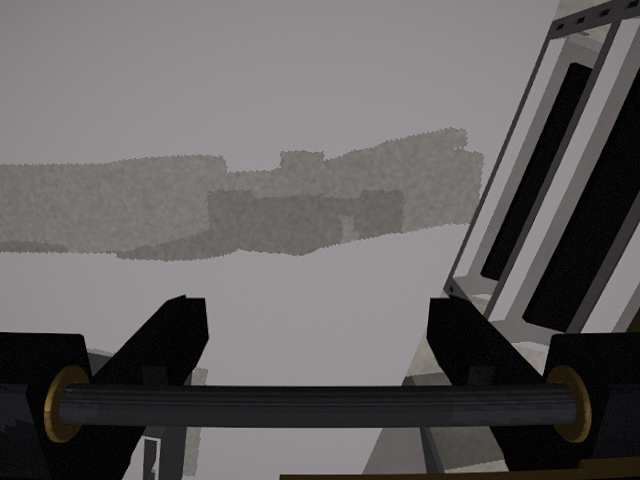

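The top view shows the loose grey slide at about (247,254), the large mount at (259,196), the loupe at (203,214), the film can at (300,132) and the magazine at (450,240). I'll enlarge the areas that matter.

```bash
cat > h.py <<'E'
from cell import telemetry, eyes, r
import cv2,numpy as np
def ray(c,uv):
    u=cv2.undistortPoints(np.array(uv,float).reshape(-1,1,2),np.array(c["camera_matrix"]),np.array(c["dist"])).reshape(-1,2)
    P=np.array(c["pose"]); d=np.c_[u,np.ones(len(u))]@P[:3,:3].T
    return P[:3,3],d
def atz(c,uv,z):
    o,d=ray(c,uv); return o+d*((z-o[2])/d[:,2])[:,None]
def proj(c,X):
    P=np.array(c["pose"]);Q=(np.array(X,float)-P[:3,3])@P[:3,:3]
    return cv2.projectPoints(Q,np.zeros(3),np.zeros(3),np.array(c["camera_matrix"]),np.array(c["dist"]))[0].reshape(-1,2)
E
python3 - <<'E'
import cv2
a=cv2.imread("pics/top0.png")
c=a[225:285,217:277]; c=cv2.resize(c,None,fx=8,fy=8,interpolation=cv2.INTER_CUBIC)
d=a[195:285,410:490]; d=cv2.resize(d,None,fx=7,fy=7,interpolation=cv2.INTER_CUBIC)
cv2.imwrite("pics/ts.png",cv2.convertScaleAbs(c,alpha=1.6)); cv2.imwrite("pics/tm.png",cv2.convertScaleAbs(d[:600],alpha=1.6))
E
```

```text
(no output)
```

View pics/ts.png

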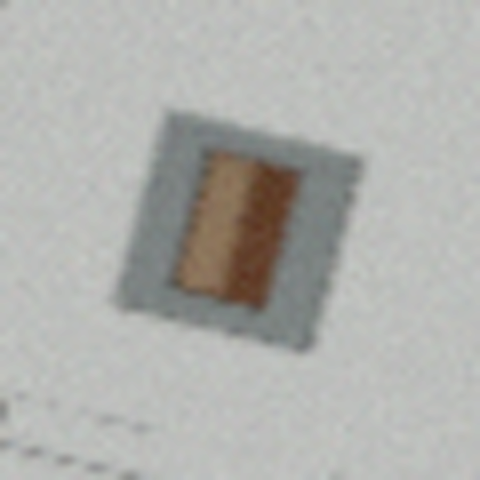

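View pics/tm.png

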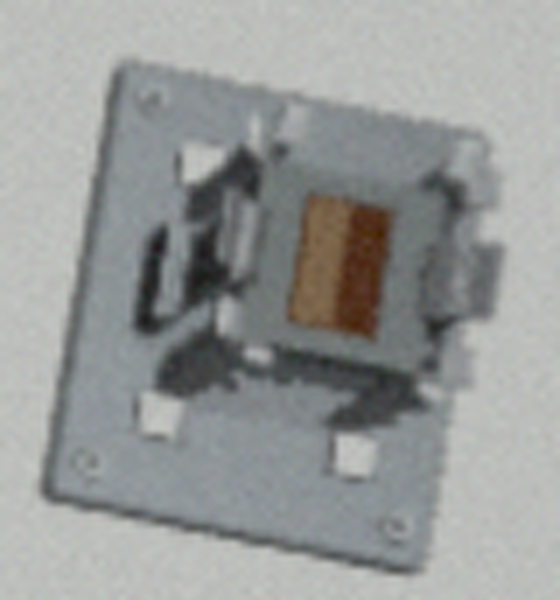

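```bash
cat > m.py <<'E'
from h import *
c=eyes.calibration("top")
def fit(px,z,L,W):
    X=atz(c,px,z); m=np.array([[L,W],[L,-W],[-L,-W],[-L,W]])/2
    p=X[:,:2]; cen=p.mean(0); H=m.T@(p-cen); U,S,V=np.linalg.svd(H); R=(U@V).T
    res=p-cen-m@R.T
    print(np.round(cen,4),"ang",np.degrees(np.arctan2(R[1,0],R[0,0])),"res mm",np.round(res*1e3,1).tolist(), np.linalg.det(R))
    print(" sides",[round(float(np.linalg.norm(p[i]-p[(i+1)%4]))*1e3,1) for i in range(4)])
up=lambda a,s,o:(np.array(a)+.5)/s-.5+np.array(o)
# order TL,TR,BR,BL : x forward= image up, y left = image left
fit(up([(168,110),(362,158),(310,352),(115,303)],8,(217,225)),.014,.05,.05)
fit(up([(210,153),(300,172),(265,308),(173,285)],8,(217,225)),.014,.036,.024)
fit(up([(122,60),(487,133),(420,572),(45,493)],7,(410,195)),.012,.13,.11)
fit(up([(308,193),(395,207),(375,338),(290,322)],7,(410,195)),.084,.036,.024)
E
python3 m.py
```

```text
[0.5214 0.1956] ang -15.580008894699686 res mm [[-0.2, -0.0], [-0.1, 0.2], [0.1, 0.1], [0.1, -0.2]] 1.0000000000000004
 sides [49.8, 49.7, 49.7, 49.7]
[0.5217 0.196 ] ang -15.142206510633052 res mm [[-1.2, -0.3], [-0.3, 0.6], [0.8, 0.1], [0.8, -0.4]] 1.0000000000000007
 sides [22.9, 34.8, 23.5, 34.0]
[ 0.5391 -0.2063] ang -13.437422252465161 res mm [[-1.0, -1.1], [0.2, 1.2], [0.4, 0.9], [0.4, -1.0]] 0.9999999999999994
 sides [107.4, 129.7, 108.2, 128.6]
[ 0.5392 -0.2075] ang -12.334979868785389 res mm [[-0.4, -0.2], [0.3, 0.0], [0.1, 0.6], [-0.0, -0.4]] 1.0000000000000002
 sides [23.6, 36.3, 23.0, 35.6]
```

Emit:
jog_arm(moves=[88,0,0.5,0,0,0,-0.12,88,0,0.5,0,0,0,-0.12,88,0,0.5,0,0,0,-0.12,88,0,0.5,0,0,0,-0.12,88,0,0.5,0,0,0,-0.12,88,0,0.5,0,0,0,-0.12,88,0,0.5,0,0,0,-0.12,88,0,0.5,0,0,0,-0.12,88,0,0,0,0,0,-0.052])

```text
time_s: 0.9
tcp_pos: [0.2428, -0.6724, 0.2379]
ee_rot: [[0.26, 0.965, 0.003], [0.965, -0.26, 0.001], [0.001, 0.002, -1.0]]
wrist_force: [0.8, -0.4, -0.3]
grip_width: 1.0
```

Emit:
jog_arm(moves=[66,1,0.3,0,0,0,0,66,1,0.3,0,0,0,0,66,1,0.3,0,0,0,0,66,1,0.3,0,0,0,0,66,1,0.3,0,0,0,0,66,1,0.3,0,0,0,0,66,1,0.3,0,0,0,0,66,1,0.3,0,0,0,0,66,1,0.3,0,0,0,0,66,1,0.3,0,0,0,0,66,1,0.3,0,0,0,0,66,1,0.3,0,0,0,0,66,1,0.3,0,0,0,0,66,1,0.3,0,0,0,0,66,1,0.3,0,0,0,0,66,1,0.3,0,0,0,0,66,1,0.3,0,0,0,0,66,1,0.3,0,0,0,0])

```text
time_s: 2.4
tcp_pos: [0.4909, -0.2739, 0.2385]
ee_rot: [[0.268, 0.963, -0.001], [0.963, -0.268, 0.0], [-0.0, -0.001, -1.0]]
wrist_force: [0.2, 0.1, -0.3]
grip_width: 0.751
```

```bash
cat > go.py <<'E'
import sys
from h import *
def to(x,y,z,yaw,q=True):
    o=telemetry.get_obs(); R=np.array(o["ee_rot"]); p=np.array(o["tcp_pos"])
    a=np.radians(yaw); Y=np.array([np.cos(a),np.sin(a),0]); Z=np.array([0,0,-1.]); X=np.cross(Y,Z)
    T=np.c_[X,Y,Z]
    from scipy.spatial.transform import Rotation as S
    print("t",o["time_s"],"p",np.round(p,4),"w",round(o["grip_width"]*88.1,2),"F",np.round(o["wrist_force"],2))
    print("shift(old axes)",np.round(R.T@(np.array([x,y,z])-p)/.025,3),"(target axes)",np.round(T.T@(np.array([x,y,z])-p)/.025,3),"rotvec",np.round(S.from_matrix(R.T@T).as_rotvec(),4))
if __name__=="__main__": to(*map(float,sys.argv[1:5]))
E
python3 go.py 0.5214 0.1957 0.12 -15.5
```

```text
t 2.4 p [ 0.4909 -0.2739  0.2385] w 66.2 F [ 0.21  0.06 -0.32]
shift(old axes) [18.425 -3.849  4.741] (target axes) [18.427 -3.842  4.741] rotvec [-0.0006  0.0001 -0.0005]
```

```bash
python3 -c "
from h import *
np.save('wm.npy',eyes.calibration('wrist'),allow_pickle=True)
cv2.imwrite('pics/wm.png',eyes.get_image('wrist')[:,:,::-1])"
```

Emit:
jog_arm(moves=[66,1,-0.2,0,0,0,0,66,1,-0.2,0,0,0,0,66,1,-0.2,0,0,0,0,66,1,-0.2,0,0,0,0,66,1,-0.2,0,0,0,0,66,1,-0.2,0,0,0,0,66,1,-0.2,0.3,0,0,0,66,1,-0.2,0.3,0,0,0,66,1,-0.2,0.3,0,0,0,66,1,-0.2,0.3,0,0,0,66,1,-0.2,0.3,0,0,0,66,1,-0.2,0.3,0,0,0,66,1,-0.2,0.3,0,0,0,66,1,-0.2,0.3,0,0,0,66,1,-0.2,0.3,0,0,0,66,1,-0.2,0.3,0,0,0,66,1,-0.2,0.3,0,0,0,66,1,-0.2,0.3,0,0,0,66,0.42,-0.24,0.4,0,0,0,66,0,0,0,0,0,0])

```text
time_s: 4.12
tcp_pos: [0.5195, 0.1983, 0.1372]
ee_rot: [[0.262, 0.965, -0.003], [0.965, -0.262, 0.002], [0.001, -0.003, -1.0]]
wrist_force: [-0.7, -0.1, -0.5]
grip_width: 0.752
```

```bash
python3 go.py 0.5214 0.1957 0.06 -15.5; python3 -c "
from h import *
np.save('ws.npy',eyes.calibration('wrist'),allow_pickle=True)
cv2.imwrite('pics/ws.png',cv2.convertScaleAbs(eyes.get_image('wrist')[:,:,::-1],alpha=1.5))"
```

```text
t 4.1167 p [0.5195 0.1983 0.1372] w 66.22 F [-0.71 -0.15 -0.54]
shift(old axes) [-0.082  0.11   3.088] (target axes) [-0.078  0.101  3.089] rotvec [-0.0031 -0.001   0.0054]
```

View pics/ws.png

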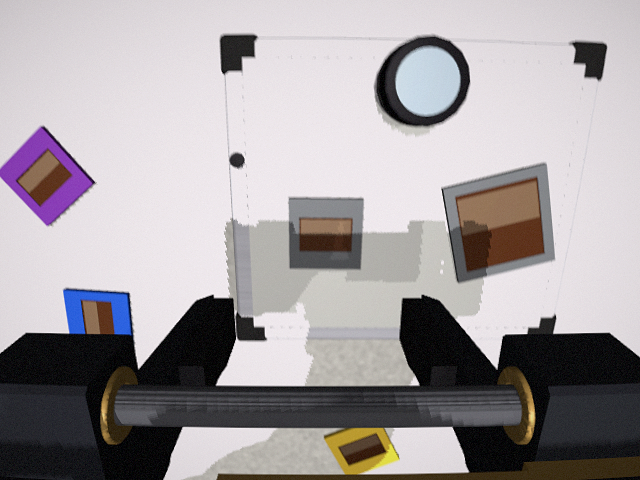

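View pics/wm.png

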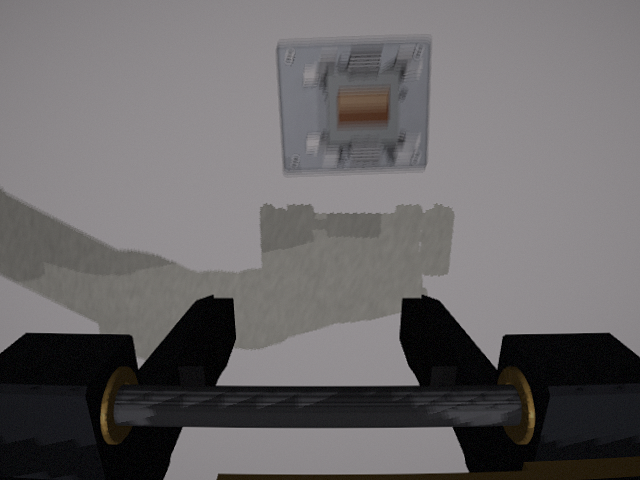

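The wrist view shows the slide square between the fingers, with corners near (289,198), (363,198), (361,269) and (289,267). I'll use these to cross-check the top-camera position.

```bash
python3 - <<'E'
from h import *
c=np.load('ws.npy',allow_pickle=True).item()
X=atz(c,[(289,198),(363,198),(361.5,269),(289.5,267.5)],.014)
print(np.round(X,4),X.mean(0)); d=X[1]-X[0]+X[2]-X[3]; print(np.degrees(np.arctan2(d[1],d[0])))
d=X[0]-X[3]+X[1]-X[2]; print(np.degrees(np.arctan2(d[1],d[0]))-90)
# window
X=atz(c,[(299,217.5),(352,218),(351.5,252.5),(299.5,251.5)],.014);print(X.mean(0))
E
python3 go.py 0.5214 0.1957 0.03 -15.5
```

```text
[[0.507  0.2249 0.014 ]
 [0.5544 0.2121 0.014 ]
 [0.5417 0.1632 0.014 ]
 [0.4934 0.1774 0.014 ]] [0.52414174 0.19440198 0.014     ]
-15.795617226892006
-15.22243825374045
[0.52378983 0.19373845 0.014     ]
t 4.1667 p [0.5201 0.1955 0.1379] w 66.12 F [ 0.48 -0.51  0.45]
shift(old axes) [0.027 0.055 4.314] (target axes) [0.023 0.046 4.314] rotvec [-0.002   0.0011  0.0028]
```

Emit:
jog_arm(moves=[66,0,0.1,0.8,0,0,0.003,66,0,0,0.8,0,0,0,66,0,0,0.8,0,0,0,66,0,0,0.8,0,0,0,66,0,0,0.7,0,0,0,66,0,0,0.4,0,0,0,66,0,0,0,0,0,0,66,0,0,0,0,0,0])

```text
time_s: 4.83
tcp_pos: [0.524, 0.1925, 0.0315]
ee_rot: [[0.272, 0.962, -0.0], [0.962, -0.272, -0.001], [-0.001, 0.0, -1.0]]
wrist_force: [-0.4, 0.7, 0.3]
grip_width: 0.748
```

```bash
python3 go.py 0.5225 0.1952 0.0112 -15.5; python3 -c "
from h import *
np.save('ws.npy',eyes.calibration('wrist'),allow_pickle=True)
cv2.imwrite('pics/ws2.png',cv2.convertScaleAbs(eyes.get_image('wrist')[:,:,::-1],alpha=1.5))"; python3 go.py 0.5225 0.1952 0.0112 -15.5
```

```text
t 4.8333 p [0.524  0.1925 0.0315] w 65.93 F [-0.41  0.69  0.3 ]
shift(old axes) [ 0.086 -0.088  0.811] (target axes) [ 0.086 -0.088  0.811] rotvec [ 0.0002  0.0009 -0.0047]
t 4.8833 p [0.5244 0.1931 0.032 ] w 66.23 F [ 0.21 -0.33 -0.07]
shift(old axes) [ 0.06  -0.097  0.833] (target axes) [ 0.061 -0.096  0.833] rotvec [ 0.0011 -0.0002 -0.0044]
```

View pics/ws2.png

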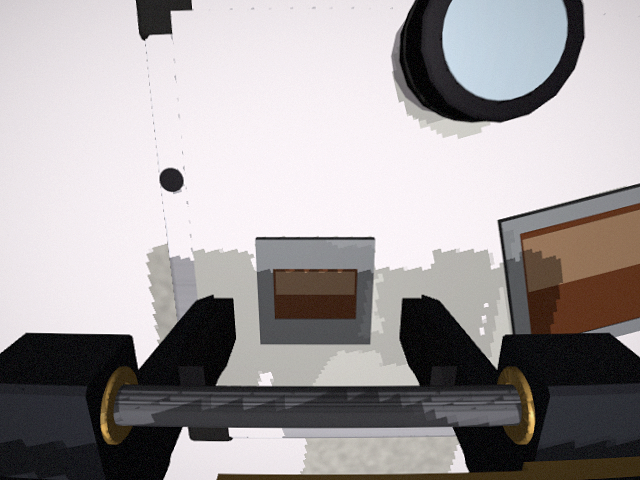

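The slide now shows with corners near (256,238), (375,238), (370,343) and (261,343), centred between the fingers.

Run:
```python
from h import *
c=np.load('ws.npy',allow_pickle=True).item()
X=atz(c,[(256,238),(375,238),(370.5,344),(261,344)],.014)
print(np.round(X,4),X.mean(0)); d=X[1]-X[0]+X[2]-X[3]; print(np.degrees(np.arctan2(d[1],d[0])))
cw=eyes.calibration("wrist");o=telemetry.get_obs()
T=np.eye(4);T[:3,:3]=o["ee_rot"];T[:3,3]=o["tcp_pos"]
print(np.round(np.linalg.inv(T)@c["pose"],4))
# slide in tool frame
Y=(np.c_[X,np.ones(4)]@np.linalg.inv(T).T); print(np.round(Y,4),Y.mean(0))
print(np.round(proj(c,T[:3,3][None]),1), np.round(proj(c,[T[:3,3]+s*.033*T[:3,1] for s in(1,-1)]),1))
```

```text
[[0.5074 0.2264 0.014 ]
 [0.5548 0.213  0.014 ]
 [0.5413 0.1644 0.014 ]
 [0.4935 0.1779 0.014 ]] [0.52425091 0.19544084 0.014     ]
-15.778637085667457
[[-6.000e-04 -9.511e-01 -3.088e-01  7.930e-02]
 [ 1.000e+00 -2.000e-04 -1.400e-03  1.000e-04]
 [ 1.300e-03 -3.088e-01  9.511e-01 -1.448e-01]
 [ 0.000e+00  0.000e+00  0.000e+00  1.000e+00]]
[[ 0.0275 -0.0255  0.018   1.    ]
 [ 0.0274  0.0238  0.0181  1.    ]
 [-0.023   0.0241  0.018   1.    ]
 [-0.023  -0.0257  0.018   1.    ]] [ 2.21150969e-03 -8.07871506e-04  1.80196242e-02  1.00000000e+00]
[[317.5 318.3]] [[401.1 318.1]
 [233.9 318.1]]
```

Emit:
jog_arm(moves=[66,0.08,-0.03,0.4,0,0,0.004,66,0,0,0.3,0,0,0,66,0,0,0.08,0,0,0,66,0,0,0,0,0,0,66,0,0,0,0,0,0])

```text
time_s: 5.3
tcp_pos: [0.5234, 0.1958, 0.0116]
ee_rot: [[0.274, 0.962, -0.0], [0.962, -0.274, -0.0], [-0.0, -0.0, -1.0]]
wrist_force: [0.4, -0.1, -0.2]
grip_width: 0.748
```

```bash
python3 go.py 0.5243 0.1954 0.0112 -15.7
```

```text
t 5.3 p [0.5234 0.1958 0.0116] w 65.92 F [ 0.4  -0.14 -0.17]
shift(old axes) [-0.006  0.039  0.015] (target axes) [-0.007  0.039  0.015] rotvec [-0.0002  0.0004 -0.0038]
```

Emit:
jog_arm(moves=[40,0,0,0,0,0,0,40,0,0,0,0,0,0,40,0,0,0,0,0,0,40,0,0,0,0,0,0,40,0,0,0,0,0,0,40,0,0,0,0,0,0], newtons=35)

```text
time_s: 5.8
tcp_pos: [0.5237, 0.1959, 0.0119]
ee_rot: [[0.275, 0.962, 0.0], [0.962, -0.275, 0.0], [0.0, 0.0, -1.0]]
wrist_force: [-0.1, 0.3, 3.0]
grip_width: 0.549
```

Emit:
jog_arm(moves=[40,0,0,-0.2,0,0,0,40,0,0,-0.8,0,0,0,40,0,0,-1,0,0,0,40,0,0,-1,0,0,0,40,0,0,-1,0,0,0,40,0,0,0,0,0,0,40,0,0,0,0,0,0])

```text
time_s: 6.38
tcp_pos: [0.5244, 0.1961, 0.1131]
ee_rot: [[0.275, 0.962, 0.003], [0.962, -0.275, 0.001], [0.002, 0.002, -1.0]]
wrist_force: [0.9, -0.3, -0.7]
grip_width: 0.549
```

```bash
python3 -c "
from h import *
np.save('ws.npy',eyes.calibration('wrist'),allow_pickle=True)
cv2.imwrite('pics/ws3.png',cv2.convertScaleAbs(eyes.get_image('wrist')[:,:,::-1],alpha=1.5))"; python3 go.py 0.539 -0.2067 0.15 -13
```

```text
t 6.4333 p [0.5235 0.1956 0.1119] w 48.3 F [ 0.   -0.61 -0.85]
shift(old axes) [-15.303   5.017  -1.521] (target axes) [-15.54    4.225  -1.524] rotvec [ 0.0004  0.     -0.0513]
```

View pics/ws3.png

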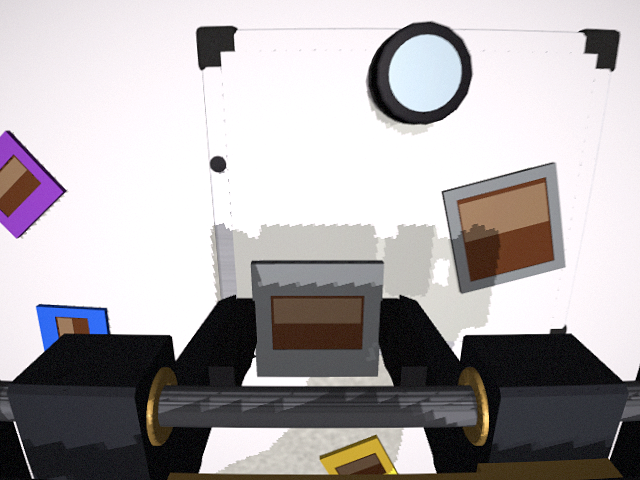

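The slide is held square in the jaws, with corners near (251,263), (383,263), (379,376) and (257,376). I'll work out its offset and tilt in the tool frame.

```bash
cat > off.py <<'E'
from h import *
# constant camera in tool frame
C=np.array([[0,-.9511,-.3088,.0793],[1,0,0,0],[0,-.3088,.9511,-.1448]])
K=eyes.calibration("wrist")
c=dict(camera_matrix=K["camera_matrix"],dist=K["dist"],pose=np.r_[C,[[0,0,0,1]]])
from scipy.optimize import least_squares
px=np.array([(251,263),(383,263),(379.5,376),(257,376)],float)
m=np.array([[.025,-.025,0],[.025,.025,0],[-.025,.025,0],[-.025,-.025,0]])
from scipy.spatial.transform import Rotation as S
f=lambda p:(proj(c,S.from_rotvec(p[3:]).apply(m)+p[:3])-px).ravel()
s=least_squares(f,[0,0,-.003,0,0,0]);print(np.round(s.x,4),s.cost)
X=atz(c,px,-.0025);print(np.round(X*1e3,1),X.mean(0)*1e3)
E
python3 off.py
```

```text
[-0.0016  0.0001 -0.0004 -0.0169 -0.0177 -0.0097] 1.1331459186507686
[[ 24.3 -24.5  -2.5]
 [ 24.3  24.3  -2.5]
 [-25.3  25.5  -2.5]
 [-25.3 -24.6  -2.5]] [-0.51931932  0.17231464 -2.5       ]
```

Emit:
jog_arm(moves=[40,0,0,-0.3,0,0,-0.051,40,-0.5,0,-0.8,0,0,0,40,-1,0.28,-0.8,0,0,0,40,-1,0.28,-0.8,0,0,0,40,-1,0.28,-0.8,0,0,0,40,-1,0.28,-0.8,0,0,0,40,-1,0.28,-0.6,0,0,0,40,-1,0.28,0,0,0,0,40,-1,0.28,0,0,0,0,40,-1,0.28,0,0,0,0,40,-1,0.28,0,0,0,0,40,-1,0.28,0,0,0,0,40,-1,0.28,0,0,0,0,40,-1,0.28,0,0,0,0,40,-1,0.28,0,0,0,0,40,-1,0.28,0,0,0,0,40,-1,0.3,0,0,0,0,40,0,0,0,0,0,0,40,0,0,0,0,0,0,40,0,0,0,0,0,0])

```text
time_s: 8.1
tcp_pos: [0.5385, -0.2044, 0.233]
ee_rot: [[0.224, 0.975, -0.002], [0.975, -0.224, 0.002], [0.001, -0.002, -1.0]]
wrist_force: [-0.6, 0.7, 0.5]
grip_width: 0.546
```

```bash
python3 -c "
from h import *
np.save('ws.npy',eyes.calibration('wrist'),allow_pickle=True)
cv2.imwrite('pics/wm2.png',cv2.convertScaleAbs(eyes.get_image('wrist')[:,:,::-1],alpha=1.5))
for i in range(1): cv2.imwrite('pics/wm3.png',cv2.convertScaleAbs(cv2.resize(eyes.get_image('wrist')[120:300,220:420,::-1],None,fx=3.3,fy=3.3,interpolation=cv2.INTER_CUBIC),alpha=1.5))
"; python3 go.py 0.539 -0.2067 0.12 -13
```

```text
t 8.2 p [ 0.539  -0.2036  0.2337] w 48.49 F [-0.35 -0.47 -0.32]
shift(old axes) [-0.124  0.034  4.547] (target axes) [-0.12   0.028  4.547] rotvec [-0.0014 -0.001   0.0024]
```

View pics/wm2.png

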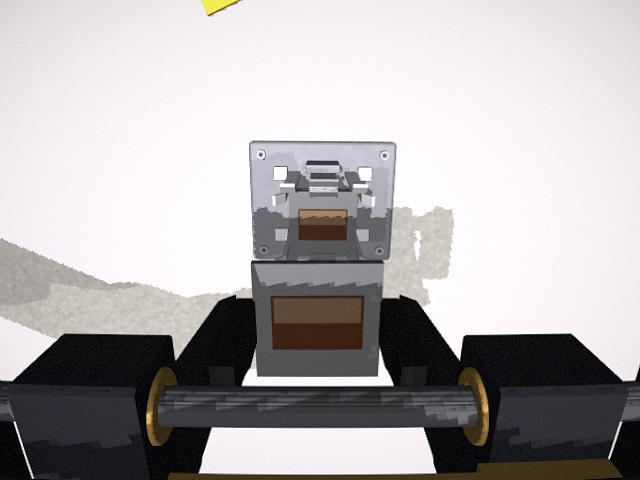

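View pics/wm3.png

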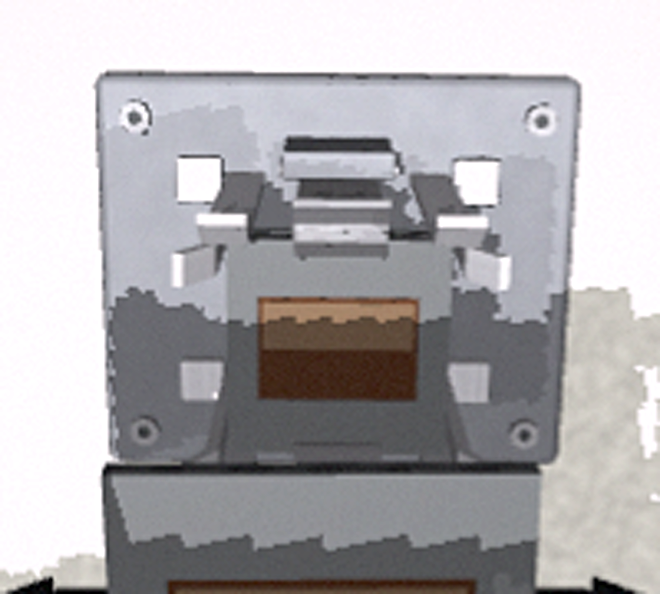

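```bash
cat > mag.py <<'E'
from h import *
C=np.array([[0,-.9511,-.3088,.0793],[1,0,0,0],[0,-.3088,.9511,-.1448]])
K=eyes.calibration("wrist"); o=telemetry.get_obs(); print(o["tcp_pos"],np.round(o["ee_rot"],4).tolist())
c=dict(camera_matrix=K["camera_matrix"],dist=K["dist"],pose=np.r_[C,[[0,0,0,1]]])
up=lambda a:(np.array(a,float)+.5)/3.3-.5+np.array([220,120])
z0=o["tcp_pos"][2]
for n,p,z in [("win",[(258,298),(418,299),(417,400),(257,400)],.084),("plate",[(97,74),(580,78),(556,462),(110,460)],.012),("screws",[(135,118),(542,121),(524,434),(145,431)],.012)]:
    X=atz(c,up(p),z0-z); d=X[1]-X[0]+X[2]-X[3]; e=X[0]-X[3]+X[1]-X[2]
    print(n,"centre tool mm",np.round(X.mean(0)*1e3,2),"yaw",np.degrees(np.arctan2(d[0],d[1])),np.degrees(np.arctan2(-e[1],e[0])),"size",np.linalg.norm(d[:2])/2,np.linalg.norm(e[:2])/2)
    W=np.array(o["ee_rot"])@X.mean(0)+o["tcp_pos"]; print("   world",np.round(W,4))
E
python3 mag.py
```

```text
[ 0.53899474 -0.20363022  0.23366905] [[0.2226, 0.9749, -0.0011], [0.9749, -0.2226, 0.0013], [0.001, -0.0014, -1.0]]
win centre tool mm [ -4.91   3.49 149.67] yaw -0.17892616038261533 -0.3487721689490465 size 0.03596596258628786 0.023714966368184067
   world [ 0.5411 -0.209   0.084 ]
plate centre tool mm [ -4.51   3.8  221.67] yaw -0.36168049286161597 -0.6370263161344633 size 0.12790156293550803 0.10841898289582437
   world [ 0.5415 -0.2086  0.012 ]
screws centre tool mm [ -5.87   4.02 221.67] yaw -0.4419745756255929 -0.5334959290705619 size 0.10828627912784453 0.08830138098081068
   world [ 0.5414 -0.21    0.012 ]
```

Emit:
jog_arm(moves=[40,-0.13,0.13,0.5,0,0,0.006,40,0,0,0.8,0,0,0,40,0,0,0.8,0,0,0,40,0,0,0.8,0,0,0,40,0,0,0.8,0,0,0,40,0,0,0.6,0,0,0,40,0,0,0.4,0,0,0,40,0,0,0,0,0,0,40,0,0,0,0,0,0])

```text
time_s: 8.95
tcp_pos: [0.5415, -0.2089, 0.1163]
ee_rot: [[0.23, 0.973, -0.001], [0.973, -0.23, 0.0], [0.0, -0.001, -1.0]]
wrist_force: [0.5, 0.5, 0.7]
grip_width: 0.547
```

```bash
python3 -c "
from h import *
cv2.imwrite('pics/d1.png',cv2.convertScaleAbs(eyes.get_image('wrist')[:,:,::-1],alpha=1.5))
cv2.imwrite('pics/d2.png',cv2.convertScaleAbs(cv2.resize(eyes.get_image('top')[195:285,410:490,::-1],None,fx=6.6,fy=6.6,interpolation=cv2.INTER_CUBIC),alpha=1.5))
cv2.imwrite('pics/d3.png',cv2.convertScaleAbs(cv2.resize(eyes.get_image('scene')[230:340,110:230,::-1],None,fx=5,fy=5,interpolation=cv2.INTER_CUBIC),alpha=1.5))
"; python3 go.py 0.5412 -0.2076 0.1 -13.2
```

```text
t 9.1 p [ 0.5424 -0.2094  0.1177] w 48.52 F [ 0.4   0.55 -0.08]
shift(old axes) [ 0.059 -0.064  0.707] (target axes) [ 0.06  -0.062  0.707] rotvec [ 0.002   0.0001 -0.0025]
```

View pics/d1.png

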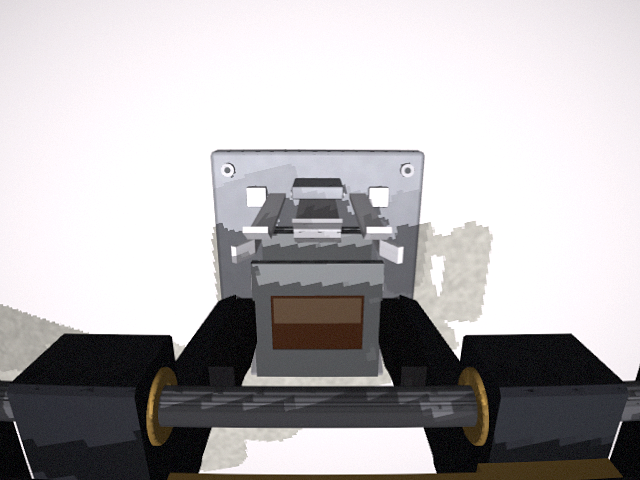

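View pics/d3.png

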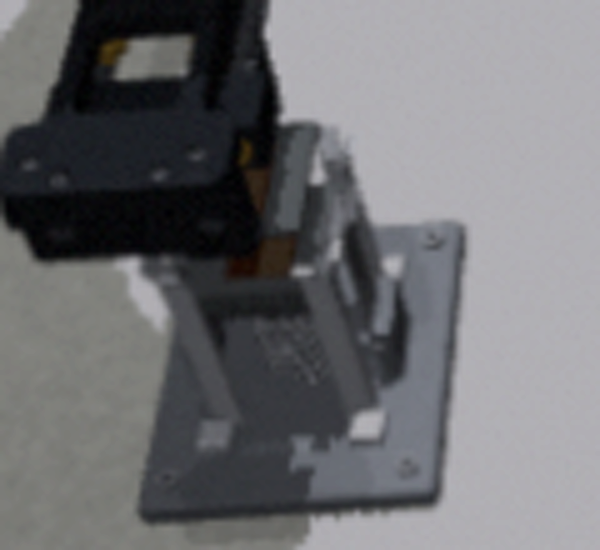

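Run:
```python
from h import *
a=cv2.imread("pics/d1.png")[140:300,205:435]
cv2.imwrite("pics/d1z.png",cv2.resize(a,None,fx=3.4,fy=3.4,interpolation=cv2.INTER_CUBIC))
C=np.array([[0,-.9511,-.3088,.0793],[1,0,0,0],[0,-.3088,.9511,-.1448]])
K=eyes.calibration("wrist")
c=dict(camera_matrix=K["camera_matrix"],dist=K["dist"],pose=np.r_[C,[[0,0,0,1]]])
P=proj(c,[(x,y,.0112) for x in(.0275,.0305,.0325,.0345,.0375) for y in (-.0325,.0325)])
print(np.round(P,1)); print(np.round((P-[205,140]+.5)*3.4-.5,0))
```

```text
[[235.8 243. ]
 [398.6 243. ]
 [235.3 235.8]
 [399.1 235.8]
 [235.  231. ]
 [399.4 231. ]
 [234.7 226.2]
 [399.7 226.2]
 [234.2 218.8]
 [400.2 218.8]]
[[106. 351.]
 [660. 351.]
 [104. 327.]
 [661. 327.]
 [103. 311.]
 [662. 311.]
 [102. 294.]
 [663. 294.]
 [101. 269.]
 [665. 269.]]
```

View pics/d1z.png

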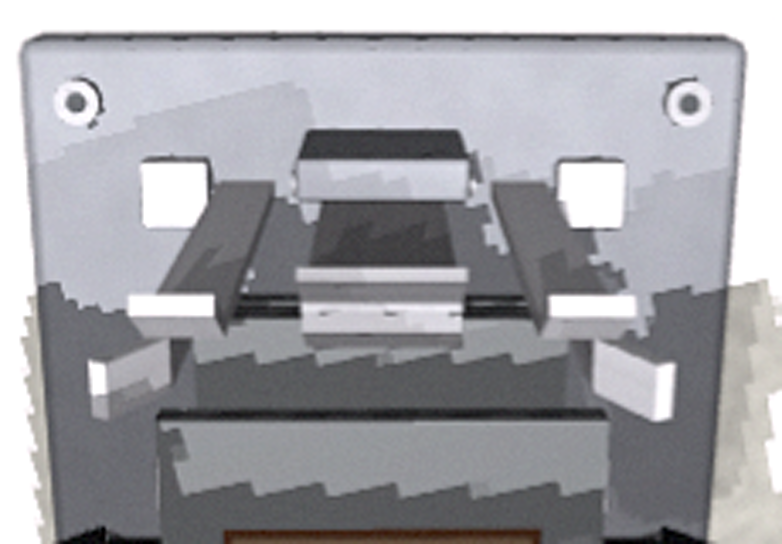

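The rim and catch line up with the held slide: the well's axis is about −0.9 mm in tool x, against about −1 mm for the slide. I'll descend straight down.

Emit:
jog_arm(moves=[40,0,0,0.3,0,0,0,40,0,0,0.3,0,0,0,40,0,0,0.3,0,0,0,40,0,0,0,0,0,0,40,0,0,0,0,0,0], newtons=45)

```text
time_s: 9.52
tcp_pos: [0.5414, -0.2087, 0.0936]
ee_rot: [[0.23, 0.973, -0.001], [0.973, -0.23, 0.001], [0.001, -0.001, -1.0]]
wrist_force: [0.5, 1.0, -0.7]
grip_width: 0.544
```

Emit:
jog_arm(moves=[40,0,0,0.15,0,0,0,40,0,0,0.15,0,0,0,40,0,0,0,0,0,0,40,0,0,0,0,0,0])

```text
time_s: 9.85
tcp_pos: [0.5423, -0.2096, 0.0869]
ee_rot: [[0.231, 0.973, 0.002], [0.973, -0.231, -0.0], [0.0, 0.002, -1.0]]
wrist_force: [1.8, 0.1, 0.9]
grip_width: 0.543
```

```bash
python3 -c "
from h import *
cv2.imwrite('pics/e1.png',cv2.convertScaleAbs(eyes.get_image('wrist')[:,:,::-1],alpha=1.5))
"; python3 go.py 0.5412 -0.2076 0.08 -13.2
```

```text
t 9.9 p [ 0.5423 -0.2096  0.0869] w 47.78 F [1.34 0.51 0.67]
shift(old axes) [ 0.066 -0.061  0.275] (target axes) [ 0.066 -0.061  0.276] rotvec [ 0.0016 -0.0001 -0.0028]
```

View pics/e1.png

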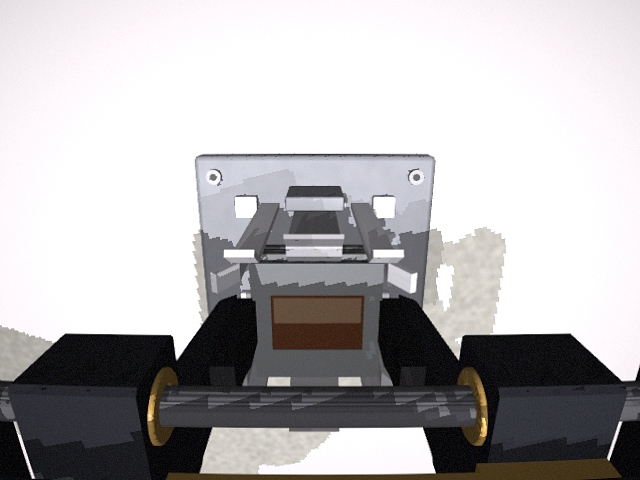

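The slide hasn't shifted in the jaws and is inside the well, with low force. Now I'll push.

Emit:
jog_arm(moves=[40,0,0,0.08,0,0,0,40,0,0,0.08,0,0,0,40,0,0,0.08,0,0,0,40,0,0,0.04,0,0,0,40,0,0,0,0,0,0,40,0,0,0,0,0,0])

```text
time_s: 10.4
tcp_pos: [0.5423, -0.2096, 0.08]
ee_rot: [[0.231, 0.973, 0.002], [0.973, -0.231, -0.0], [-0.0, 0.002, -1.0]]
wrist_force: [1.9, -0.6, 4.1]
grip_width: 0.543
```

Emit:
jog_arm(moves=[40,0,0,0.04,0,0,0,40,0,0,0.04,0,0,0,40,0,0,0,0,0,0,40,0,0,0,0,0,0])

```text
time_s: 10.73
tcp_pos: [0.5422, -0.2095, 0.0779]
ee_rot: [[0.231, 0.973, 0.001], [0.973, -0.231, -0.0], [0.0, 0.001, -1.0]]
wrist_force: [3.7, -0.6, 4.3]
grip_width: 0.544
```

```bash
python3 -c "
from h import *
cv2.imwrite('pics/e2.png',cv2.convertScaleAbs(eyes.get_image('wrist')[:,:,::-1],alpha=1.5))
"; python3 go.py 0.5412 -0.2076 0.079 -13.2
```

```text
t 10.7833 p [ 0.5422 -0.2095  0.0779] w 47.88 F [ 2.39 -1.01  4.25]
shift(old axes) [ 0.065 -0.058 -0.045] (target axes) [ 0.065 -0.058 -0.045] rotvec [ 0.0014 -0.0001 -0.0026]
```

View pics/e2.png

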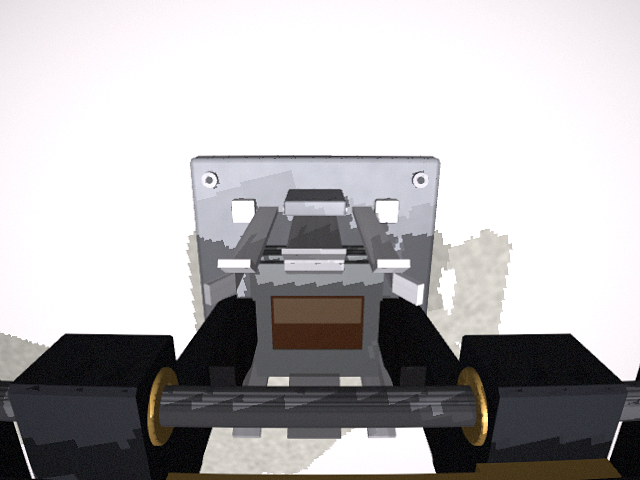

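The +y catch sits over the slide edge around row 265, and the force is down to about the spring alone. I'll push 1 mm more, ease up, release and lift.

Emit:
jog_arm(moves=[40,0,0,0.05,0,0,0,40,0,0,0,0,0,0,40,0,0,0,0,0,0,40,0,0,-0.06,0,0,0,40,0,0,0,0,0,0,60,0,0,0,0,0,0,60,0,0,0,0,0,0,60,0,0,0,0,0,0,60,0,0,0,0,0,0,60,0,0,0,0,0,0])

```text
time_s: 11.62
tcp_pos: [0.5404, -0.2093, 0.0774]
ee_rot: [[0.231, 0.973, -0.002], [0.973, -0.231, 0.0], [-0.0, -0.002, -1.0]]
wrist_force: [0.8, 0.7, 0.5]
grip_width: 0.68
```

Emit:
jog_arm(moves=[60,0,0,-0.3,0,0,0,60,0,0,-0.6,0,0,0,60,0,0,-0.9,0,0,0,60,0,0,-0.9,0,0,0,60,0,0,-0.9,0,0,0,60,0,0,-0.9,0,0,0,60,0,0,-0.9,0,0,0,60,0,0,0,0,0,0,60,0,0,0,0,0,0,60,0,0,0,0,0,0])

```text
time_s: 12.45
tcp_pos: [0.5408, -0.2094, 0.2125]
ee_rot: [[0.231, 0.973, -0.001], [0.973, -0.231, -0.0], [-0.0, -0.001, -1.0]]
wrist_force: [0.8, -0.9, -0.6]
grip_width: 0.68
```

```bash
python3 -c "
from h import *
a=eyes.get_image('wrist')[:,:,::-1]
cv2.imwrite('pics/f1.png',cv2.convertScaleAbs(a,alpha=1.5))
cv2.imwrite('pics/f2.png',cv2.convertScaleAbs(cv2.resize(a[120:300,220:420],None,fx=3.3,fy=3.3,interpolation=cv2.INTER_CUBIC),alpha=1.5))
"; python3 go.py 0.5412 -0.2076 0.08 -13.2
```

```text
t 12.5 p [ 0.5406 -0.2093  0.212 ] w 60.19 F [ 0.81  0.03 -0.19]
shift(old axes) [0.075 0.021 5.28 ] (target axes) [0.073 0.009 5.28 ] rotvec [-0.0023  0.0003 -0.0026]
```

View pics/f2.png

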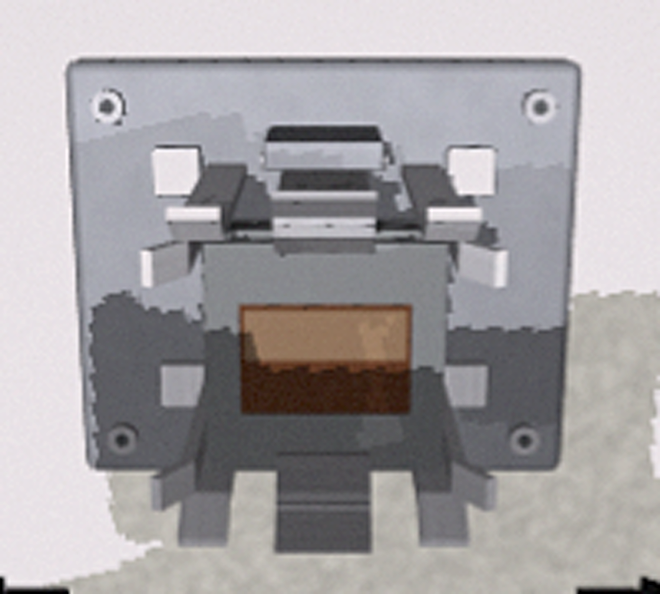

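View pics/f1.png

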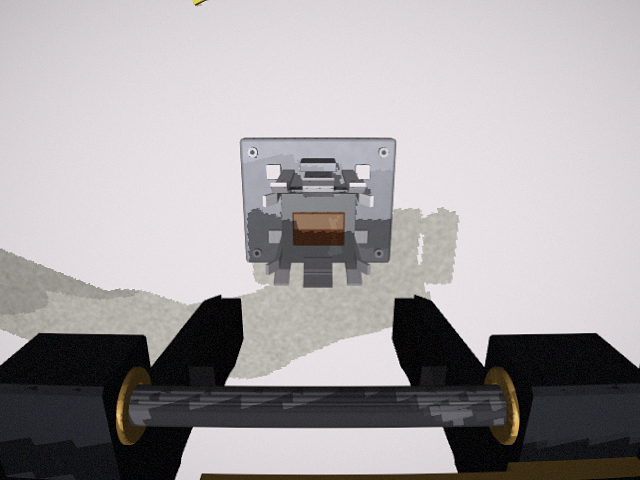

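Both catch noses seem to overlap the slide's edges (rows 240–253 and 455–505 of the crop). I'll move the arm aside and compare the catches with the starting pictures.

Emit:
jog_arm(moves=[60,-0.7,0,-0.3,0,0,0,60,-1,0,0,0,0,0,60,-1,0,0,0,0,0,60,-1,0,0,0,0,0,60,-1,0,0,0,0,0,60,-1,0,0,0,0,0,60,-1,0,0,0,0,0,60,-1,0,0,0,0,0,60,-1,0,0,0,0,0,60,0,0,0,0,0,0,60,0,0,0,0,0,0])

```text
time_s: 13.42
tcp_pos: [0.4897, -0.4221, 0.2187]
ee_rot: [[0.234, 0.972, -0.003], [0.972, -0.234, 0.001], [0.001, -0.003, -1.0]]
wrist_force: [0.1, 0.7, -0.9]
grip_width: 0.683
```

Run:
```python
from h import *
for n,(y0,y1,x0,x1),s in [("top",(195,285,410,490),4.5),("scene",(240,340,125,215),4)]:
    a=cv2.imread(f"pics/{n}0.png"); b=eyes.get_image(n)[:,:,::-1]; cv2.imwrite(f"pics/{n}1.png",b)
    f=lambda i:cv2.convertScaleAbs(cv2.resize(i[y0:y1,x0:x1],None,fx=s,fy=s,interpolation=cv2.INTER_CUBIC),alpha=1.6)
    cv2.imwrite(f"pics/{n}cmp.png",np.hstack([f(a),f(b)]))
```

```text
(no output)
```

View pics/topcmp.png

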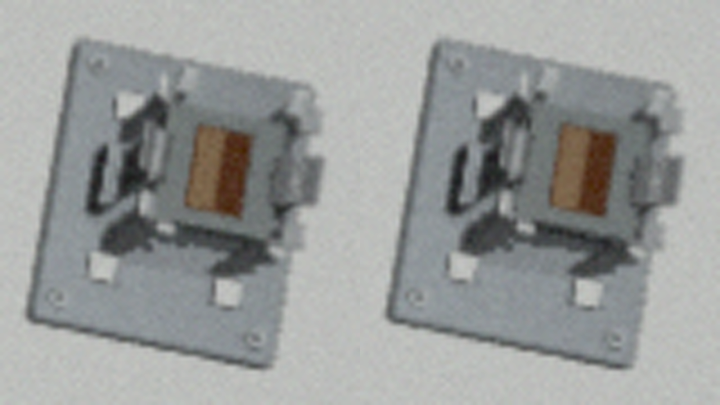

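View pics/scenecmp.png

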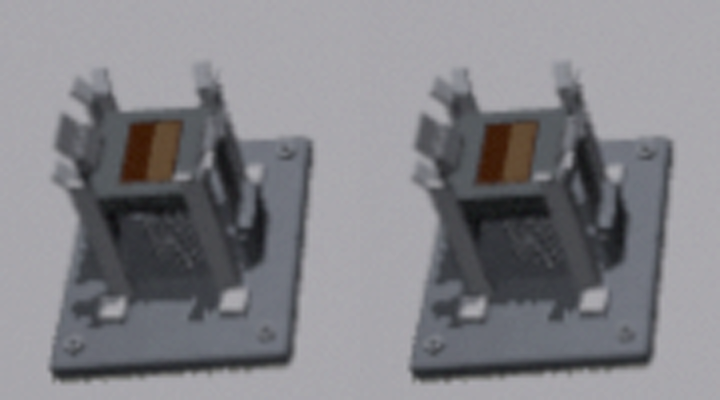

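View pics/top1.png

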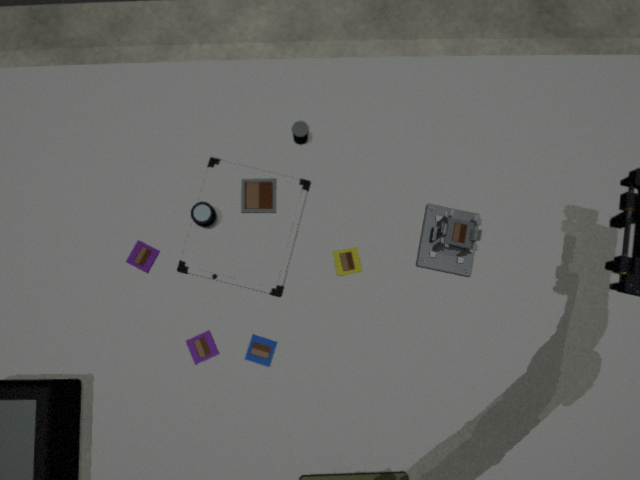

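The magazine looks the same as at the start: both catches closed and a slide flush under them. The slide's place on the panel is empty, and the bystanders haven't moved.

```bash
python3 -c "
from h import *
print(r.sign_off())"
```

```text
the job is handed in; nothing more can be done
None
```

The 50 mm slide is in the magazine on top of the three loaded ones, and as far as the pictures show, both catches closed over it. I handed the job in at about 13.5 s of the 35 s allowed; sign-off gave no verdict.

I gripped the slide by its two edges on the window's 36 mm axis and lowered it through the open sides. I pushed it to about 3 mm below the seat height, estimated from the tool height. The upward force then was about 4.3 N, roughly the spring alone. I let go and moved the arm clear.

- **Catches and seat:** the last wrist picture shows both catch noses over the slide's edges. The top and scene views of the magazine match the starting ones, with a slide flush under closed catches. I judged the catch angles, follower depth and seat height by eye and did not measure them.
- **Window direction:** it lies along the magazine's x, like the others. The window sits about 1 mm off where the former top slide's window was, within the 4 mm allowed.
- **Other objects:** the loupe, film can and large mount appear at the same pixels as at the start.
- **Disagreement:** the top and wrist cameras differed by 2–3 mm on the slide and magazine positions. I set the final alignment from the wrist view of the magazine's mouth.

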